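Slide the smoker box down the lane between the charcoal rails

ROBOT

A 6-joint arm with a two-finger parallel gripper is mounted at the origin on the work surface. World frame = base frame: x ahead of the robot, y to its left, z up, the work surface at z = 0. Lengths are in m, angles in rad, forces in N, time in s.
With the tool pointing down it reaches from about 0.35 to 0.975 m from the base axis. Payload 4.9 kg.
Tool frame: the origin (TCP) lies midway between the tips of the shut fingers; the grasp point (between the pads) lies 19 mm behind it; z points along the fingers, y is the line along which they close (so a half turn about z gives the same grasp; the last joint's range is limited). The gripper opens to 85 mm and grips with 20 to 120 N. Pads are 22 mm wide; open, the fingers measure 114 mm over their backs; the gripper's body (76 mm by 85 mm) begins 54 mm behind the grasp point. The pads swing forward as they close: fully open they stand 13 mm farther back than shut.
Start: joints at [1.049, 0.053, 1.613, -0, 1.476, -0.119], TCP at [0.245, 0.575, 0.231] pointing down, gripper open.
Joint ranges: [-3.01, 3.01], [-1.01, 2.22], [0.06, 2.58], [-1.02, 4.17], [0.09, 2.62], [-3.14, 3.14]. Speed limits (rad/s): [2.57, 2.57, 3.14, 3.14, 3.14, 3.14].

INTERFACE

Orientations are given as a rotation vector (axis times angle).
In Python, from station import ctrl, optics, job gives the robot as it stands.
- The arm moves only by the shell command python3 -m jog 'ROWS' [OPENING] [FORCE]. ROWS is JSON, a list of rows, each a list of 2 entries, a list of its own where there are three numbers: the shift along the tool's x, y, z in m, then the turn, a rotation vector about the tool's x, y, z in rad. A call has 1 to 5 rows; each row is the pose to reach, as a shift and turn from the pose commanded when the call began, along the tool's axes at that moment; what a row does not reach only later rows make up. A row lasts 1/10 s, in which the tool goes at most 50 mm and 8.59 degrees, less where a joint would pass 70% of its speed; a pose out of reach is approached as far as the arm can. A call with a gripper value outside its range is refused whole. OPENING is the opening, from 0 (shut) to 1 (fully open), set as the call begins (- or left out, the last holds). The fingers move at their own pace and stop on an object; FORCE is the grip in N (left out, the last holds). Time passes only in rows, so rows that repeat a pose let the fingers close. It gives the time, the measured TCP pose, the force, the opening and the grip force at its end, in the units of the state.
- ctrl.get_obs(): the state, without advancing time (a new reading comes with each control period).
- optics.get_image(name): name is "side" or "top" or "wrist"; returns a dict with "image" (420x560x3 uint8, blue, green, red), "fx", "fy", "cx", "cy" (pixels), "rvec" (rotation vector, rad) and "tvec" (3), from world to camera coordinates, as OpenCV has them; the wrist camera has in their place "mount" (4x4, takes a point from camera to tool coordinates, whose origin is the TCP and whose axes are the flange's). Camera axes: x right, y down, z forward; pixel columns grow to the right and rows downward; lengths in m; the calibration is good to about 2 mm. A picture is of the moment at which its call begins: read the wrist's pose just before it. There is no depth.
- job.finish_job(): hands the job in; it is judged then, once.
The state is a dict: "t": time; "q": joint angles; "dq": joint speeds; "effort": joint torques, N m; "tool_pos": TCP position; "tool_rot": TCP orientation; "contact_force": force on the tool from outside, world axes, zero at the start; "wrist_torque": the same for the moment, N m; "opening": finger opening in m; "grip_force": force on a finger pad.
Only numpy, scipy, OpenCV 4.12 (cv2) and the standard library are available. Lean on these libraries where they do the work, as an engineer would, in place of code of your own. Each camera call takes 0.05 s, during which the arm holds its last target. There are 200 camera calls.

TASK

The charcoal is laid in the tabletop grill: push the steel smoker box with the fingertips, flat along the tray floor, down the lane between the two wire charcoal rails until its leading end meets the end wall of the grill, so that it lies straight in the middle of the lane. It starts askew before the lane, so nudge it straight first; neither the box nor the robot may touch either rail at any time, because a knocked rail spills the coals. Do not pick the box up or tip it, leave the shakers, the sauce bottle and the turner where they are, and draw the hand clear when you are done.

Things in the scene. Friction and masses are not known exactly. Their poses are not given: they have to be found in the camera images.
- smoker_box: Closed stainless steel box with slotted lid: 96 mm wide (x), 150 mm long (y), 46 mm high, smooth upright sides, 0.3 to 0.65 kg. Origin: centre of its underside. Stands loose on the tray floor at the grill's right-hand (-y) end, before the lane, up to 22 mm off the lane's centre line and 0.28 rad askew. Its +y end leads. Too wide for most grippers: push its flat sides and rear end.
- lane_mouth (a point): Centre of the lane's mouth, on the tray floor, where the rails begin. y points down the lane (to the robot's left, within 0.18 rad), x across it, away from the robot, z up. The lane is 118 mm wide: the rails' inner faces are at x = -59 and +59 mm. Rails are 6 mm thick, 45 mm high, from y = 0 to 275 mm. Behind each lies a bank of briquettes up to 60 mm above the tray floor.
- lane_end (a point): Middle of the inner face of the grill's left end wall, at the tray floor, 280 mm down the lane from lane_mouth; same axes. The box is home when its leading end meets this wall, its centre then 75 mm before it.
- grill: Black sheet-steel tabletop charcoal grill, grate off, fixed. Origin on the table under its middle, same axes as lane_mouth. Inside it is 280 mm wide (x) and 520 mm long (y); flat tray floor 40 mm above the table, four walls rising 55 mm above that floor. The first 240 mm from the right-hand end wall to the lane's mouth hold only the box.
- rail_near: The wire charcoal rail on the robot's side of the lane (fixed in the grill; the body's origin is not on the rail but under the middle of the grill, at table height). Not to be touched.
- rail_far: The wire charcoal rail on the far side of the lane (fixed in the grill; the body's origin is under the middle of the grill, at table height). Not to be touched.
- salt_shaker: Bystander: glass shaker with a steel cap, 44 mm across, 81 mm high, standing on the table beyond the right end of the grill; origin at its underside.
- pepper_shaker: Bystander: the same kind of shaker, beside the first; origin at its underside.
- sauce_bottle: Bystander: plastic sauce bottle, 60 mm across, 150 mm high, beyond the right end of the grill; origin at its underside.
- turner: Bystander: spatula 300 mm long, lying on the table beyond the left end of the grill; origin under its middle.

How it is judged:
By the outcome, as a careful person would: the job done as asked, in the order asked, and still so for the second after the job is handed in, with the robot touching nothing.
It also fails if it takes over 72 s, if anything falls off the work surface, if the arm or the gripper's body presses on something with over 40 N, if the wrist force passes 120 N, or if a joint passes its speed limit or range.

## Working session

There is one attempt and no reset: what is moved stays moved. The work goes in short steps, Python scripts to look and compute and a shell command to move; the robot and the scene stay as the last step left them, time stands still between calls to the robot, and variables do not carry over. Pictures are saved under pics/ and viewed, at most 10 in all, crops included, and the job is handed in when it is done.

```bash
ls; mkdir -p pics
python3 - <<'E'
from station import ctrl,optics
import cv2
o=ctrl.get_obs();print(o)
for n in("side","top"):
    d=optics.get_image(n);cv2.imwrite(f"pics/{n}0.png",d["image"]);print(n,d["fx"],d["cx"],d["cy"],d["rvec"],d["tvec"])
E
```

```text
pics
{'t': 0.0, 'q': array([ 1.04901333e+00,  5.33595610e-02,  1.61432763e+00,  1.20340681e-05,
        1.47600086e+00, -1.18994561e-01]), 'dq': array([ 0.00058   , -0.00032133,  0.00089306, -0.00110646,  0.00100272,
       -0.00028869]), 'effort': array([-1.25024893e-03, -3.93687129e+01, -3.70172381e+01, -1.11821232e-04,
        7.29892374e-03, -1.10685187e-05]), 'tool_pos': array([0.24466414, 0.57442852, 0.23004126]), 'tool_rot': array([-0.62829744, -3.07743719,  0.00311736]), 'contact_force': array([-0.54614023,  1.01615627,  0.89113293]), 'wrist_torque': array([-0.00362476,  0.00591673, -0.02432998]), 'grip_force': 0.0, 'opening': 0.08531542150936007}
side 535.5720725053966 271.89904266782327 208.03770509034285 [ 2.19502578 -0.93320827  0.3697042 ] [-0.31129603  0.28277449  1.44520656]
top 413.23468756285973 280.92265302666243 208.8199281039226 [ 2.17373756 -2.20660444  0.04967526] [0.04851325 0.44882854 1.39539527]
```

View pics/top0.png

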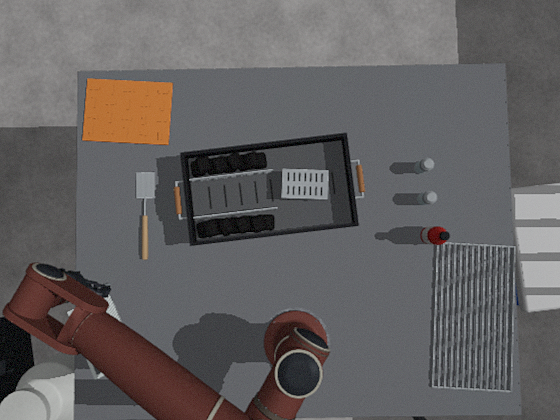

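View pics/side0.png

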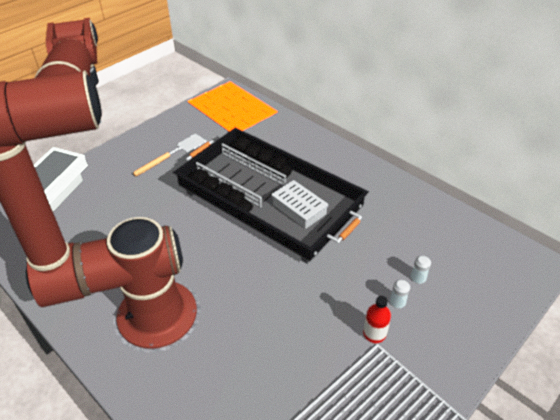

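The top view shows the grill rim spanning about (182–358, 133–245) and the box lid at about (282–329, 168–199). The rails run from about x=190 to 278 px. The side view shows the same layout, with the box standing just before the rails.

```bash
cat > h.py <<'E'
import numpy as np,cv2
from scipy.spatial.transform import Rotation as R
from station import ctrl,optics
def cam(n):
    o=ctrl.get_obs(); d=optics.get_image(n)
    K=np.array([[d["fx"],0,d["cx"]],[0,d["fy"],d["cy"]],[0,0,1]])
    if n=="wrist":
        T=np.eye(4);T[:3,:3]=R.from_rotvec(o["tool_rot"]).as_matrix();T[:3,3]=o["tool_pos"]
        W=T@d["mount"]; Rc=W[:3,:3]; c=W[:3,3]
    else:
        Rc=cv2.Rodrigues(np.array(d["rvec"]))[0].T; c=-Rc@np.array(d["tvec"])
    return d["image"],K,Rc,c
def ray(px,K,Rc,c,z):
    px=np.atleast_2d(np.array(px,float)); r=np.c_[px,np.ones(len(px))]@np.linalg.inv(K).T@Rc.T
    return c+r*((z-c[2])/r[:,2])[:,None]
def proj(p,K,Rc,c):
    q=(np.atleast_2d(p)-c)@Rc@K.T; return q[:,:2]/q[:,2:]
def tri(a,A,b,B):
    # a,b pixels; A,B=(K,Rc,c): midpoint of closest approach
    da=A[1]@np.linalg.inv(A[0])@[*a,1]; db=B[1]@np.linalg.inv(B[0])@[*b,1]
    s=np.linalg.lstsq(np.c_[da,-db],B[2]-A[2],rcond=None)[0]
    return (A[2]+s[0]*da+B[2]+s[1]*db)/2
def go(pos,yaw):
    """shift, turn in tool axes to reach TCP pos pointing down, with tool y along world angle yaw"""
    o=ctrl.get_obs(); r=R.from_rotvec(o["tool_rot"])
    y=np.array([np.cos(yaw),np.sin(yaw),0]); best=None
    for s in(1,-1):
        t=R.from_matrix(np.c_[np.cross(s*y,[0,0,-1]),s*y,[0,0,-1]]); v=(r.inv()*t).as_rotvec()
        if best is None or np.linalg.norm(v)<np.linalg.norm(best): best=v
    return r.inv().apply(np.array(pos)-o["tool_pos"]).round(4),best.round(4),o["t"]
E
python3 - <<'E'
from h import *
im,*C=cam("top")
g=im.min(2)
m=((g>150)).astype(np.uint8); m[:160]=0;m[210:]=0;m[:,:277]=0;m[:,340:]=0
m=cv2.morphologyEx(m,cv2.MORPH_CLOSE,np.ones((7,7)))
c=max(cv2.findContours(m,0,1)[0],key=cv2.contourArea)
b=cv2.boxPoints(cv2.minAreaRect(c)); print(b); P=ray(b,*C,.086);print(P.round(3),P.mean(0).round(4),np.linalg.norm(np.diff(P,axis=0),axis=1))
m=((im.max(2)<45)).astype(np.uint8);m[:120]=0;m[260:]=0;m[:,:165]=0;m[:,370:]=0
c=max(cv2.findContours(m,0,1)[0],key=cv2.contourArea)
b=cv2.boxPoints(cv2.minAreaRect(c)); print(b); P=ray(b,*C,.095);print(P.round(3),P.mean(0).round(4),np.linalg.norm(np.diff(P,axis=0),axis=1))
d=P[1]-P[0];e=P[2]-P[1];print(np.arctan2(d[1],d[0]),np.arctan2(e[1],e[0]))
print(optics.get_image("wrist")["mount"])
E
```

```text
[[281.97147 196.82661]
 [282.9584  168.20546]
 [327.3539  169.73634]
 [326.36697 198.3575 ]]
[[ 0.484  0.037  0.086]
 [ 0.577  0.033  0.086]
 [ 0.57  -0.111  0.086]
 [ 0.477 -0.106  0.086]] [ 0.5272 -0.0368  0.086 ] [0.09319317 0.14396999 0.09308859]
[[178.66612 152.63824]
 [346.772   132.52301]
 [357.83685 224.9939 ]
 [189.73099 245.10913]]
[[ 0.632  0.369  0.095]
 [ 0.689 -0.175  0.095]
 [ 0.39  -0.204  0.095]
 [ 0.333  0.334  0.095]] [0.511  0.0811 0.095 ] [0.54769658 0.30058042 0.54102246]
-1.4671426153977534 -3.0472006365095923
[[ 2.88502155e-06 -9.50504359e-01 -3.10711221e-01  7.97813702e-02]
 [ 9.99999931e-01 -1.13039212e-04  3.55086258e-04 -3.18097448e-04]
 [-3.72633587e-04 -3.10711201e-01  9.50504293e-01 -1.43015849e-01]
 [ 0.00000000e+00  0.00000000e+00  0.00000000e+00  1.00000000e+00]]
```

```bash
python3 -c "
from h import *
print(go([.52,.03,.38],1.67))"
```

```text
(array([-0.4667, -0.3934, -0.149 ]), array([-1.200e-03, -5.000e-04, -5.019e-01]), 0.2)
```

```bash
python3 -m jog '[[[-0.02,-0.02,-0.05],[0,0,-0.1]],[[-0.05,-0.05,-0.1],[0,0,-0.2]],[[-0.08,-0.08,-0.149],[0,0,-0.3]],[[-0.11,-0.11,-0.149],[0,0,-0.4]],[[-0.14,-0.14,-0.149],[0,0,-0.5]]]'
python3 -c "
from h import *
print(go([.52,.03,.38],1.67))"
```

```text
t: 0.7
tool_pos: [0.3144, 0.4035, 0.382]
tool_rot: [-0.161, 3.133, 0.006]
contact_force: [0.7, -0.2, 0.6]
opening: 0.0854
grip_force: 0.0
(array([-0.1661, -0.3927,  0.0014]), array([0.0033, 0.0045, 0.0037]), 0.7)
```

```bash
python3 -m jog '[[[-0.02,-0.045,0],[0,0,0]],[[-0.04,-0.09,0],[0,0,0]],[[-0.06,-0.135,0],[0,0,0]],[[-0.08,-0.18,0],[0,0,0]],[[-0.1,-0.22,0],[0,0,0]]]'
python3 -m jog '[[[-0.02,-0.04,0],[0,0,0]],[[-0.04,-0.09,0],[0,0,0]],[[-0.06,-0.14,0],[0,0,0]],[[-0.066,-0.172,0],[0,0,0]],[[-0.066,-0.172,0],[0,0,0]]]'
python3 -c "
from h import *
im,K,Rc,c=cam('wrist');cv2.imwrite('pics/w1.png',im);print(K,Rc,c);np.savez('w1.npz',im=im,K=K,Rc=Rc,c=c)"
```

```text
t: 1.2
tool_pos: [0.4351, 0.1928, 0.3784]
tool_rot: [-0.152, 3.137, 0.0]
contact_force: [0.3, -0.1, 0.4]
opening: 0.0855
grip_force: 0.0
t: 1.7
tool_pos: [0.5178, 0.0261, 0.3773]
tool_rot: [0.143, -3.137, 0.002]
contact_force: [0.1, -0.2, 0.1]
opening: 0.0856
grip_force: 0.0
[[371.48979914   0.         275.93854118]
 [  0.         371.48979914 215.95590613]
 [  0.           0.           1.        ]] [[-9.07636410e-02  9.47035821e-01  3.08034277e-01]
 [ 9.95872458e-01  8.63414702e-02  2.79856687e-02]
 [-9.27015963e-05  3.09302934e-01 -9.50963557e-01]] [0.43846611 0.01864277 0.52045081]
```

View pics/w1.png

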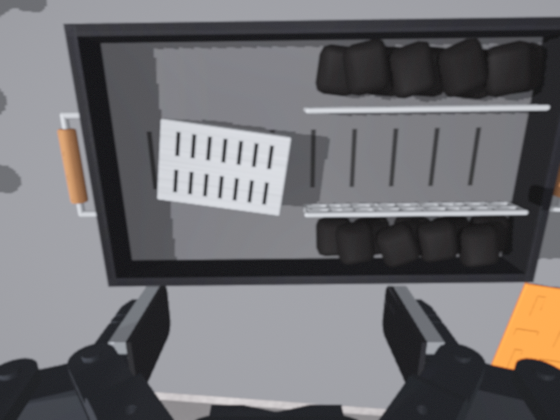

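The wrist view has image-right as +y and image-down as +x. The lid spans (158–290, 120–215), the near rail lies at row ~108 from column 305, and the far rail at row ~210. Next I'll get metric values.

```bash
cat > meas.py <<'E'
from h import *
def boxpx(im,roi):
    x0,y0,x1,y1=roi; m=np.zeros(im.shape[:2],np.uint8); m[y0:y1,x0:x1]=(im.min(2)>150)[y0:y1,x0:x1]
    m=cv2.morphologyEx(m,cv2.MORPH_CLOSE,np.ones((11,11))); m=cv2.morphologyEx(m,cv2.MORPH_OPEN,np.ones((15,15)))
    c=max(cv2.findContours(m,0,1)[0],key=cv2.contourArea); return cv2.convexHull(c)[:,0].astype(float)
def rect(P):
    (c,s,a)=cv2.minAreaRect((P[:,:2]*1000).astype(np.float32)); b=cv2.boxPoints((c,s,a))/1000
    e=[b[1]-b[0],b[2]-b[1]]; l=max(e,key=np.linalg.norm); l=l*np.sign(l[1])
    return np.array(c)/1000,np.linalg.norm(e,axis=1),np.arctan2(-l[0],l[1])
E
python3 - <<'E'
from meas import *
w=np.load('w1.npz');im=w['im'];C=(w['K'],w['Rc'],w['c'])
print('box',rect(ray(boxpx(im,(120,90,300,240)),*C,.086)))
g=im.min(2).astype(int)
def line(r0,r1,c0,c1,th=120):
    pts=[]
    for x in range(c0,c1,4):
        col=g[r0:r1,x]; i=np.where(col>th)[0]
        if len(i): pts.append((x,r0+i.min(),r0+i.max()))
    return np.array(pts,float)
N=line(95,118,315,540); F=line(195,222,315,520)
for n,L in(('near',N),('far',F)):
    print(n,L[::12].tolist())
    for k in(1,2):
        P=ray(L[:,[0,k]],*C,.085); f=np.polyfit(P[:,1],P[:,0],1); print(k,'dx/dy',f[0],'x at y=.06',np.polyval(f,.06),P[0])
for nm,r in(('near',108),('far',211)):
    row=g[r-2:r+3,280:580].max(0) ; i=np.where(row>120)[0]; print(nm,280+i.min(),280+i.max(), ray([(280+i.min(),r),(280+i.max(),r)],*C,.085).round(4))
# height checks: triangulate box corners top<->wrist
it,*T=cam('top'); 
h=boxpx(it,(277,160,340,210)) if 0 else None
ht=boxpx(cv2.resize(it,None,fx=4,fy=4,interpolation=cv2.INTER_CUBIC),(1110,640,1360,840))/4
hw=boxpx(im,(120,90,300,240))
for d in((1,1),(1,-1),(-1,1),(-1,-1)):
    a=hw[np.argmax(hw@[d[0]*1.,d[1]])]; b=ht[np.argmax(ht@[-d[0]*1.,-d[1]])]; print(tri(a,C,b,T).round(4),a,b)
E
```

```text
box (array([ 0.52679529, -0.03720834]), array([0.09675463, 0.15051705], dtype=float32), np.float32(-0.0514658))
near [[315.0, 95.0, 117.0], [363.0, 98.0, 117.0], [411.0, 98.0, 117.0], [459.0, 100.0, 117.0], [507.0, 102.0, 117.0]]
1 dx/dy -0.061035371434519405 x at y=.06 0.4359564572263738 [0.43438305 0.06194735 0.085     ]
2 dx/dy -0.10268160552213197 x at y=.06 0.45936347118002874 [0.45794417 0.06486963 0.085     ]
far [[315.0, 203.0, 221.0], [363.0, 195.0, 216.0], [411.0, 195.0, 216.0], [459.0, 195.0, 215.0], [507.0, 195.0, 215.0]]
1 dx/dy -0.07906553290507473 x at y=.06 0.5496380387481108 [0.55865795 0.07736114 0.085     ]
2 dx/dy -0.10584583006281961 x at y=.06 0.5787431260622494 [0.5816655  0.08021476 0.085     ]
near 280 549 [[0.4518 0.0244 0.085 ]
 [0.4243 0.3261 0.085 ]]
far 280 559 [[0.5727 0.0358 0.085 ]
 [0.5416 0.3768 0.085 ]]
[0.5001 0.0297 0.3242] [279. 214.] [282.75 183.75]
[0.4833 0.036  0.0903] [288. 137.] [282.5  196.75]
[0.4667 0.015  0.478 ] [159. 199.] [286.5  183.75]
[0.4413 0.0258 0.5444] [160. 121.] [286.25 196.75]
```

Run:
```python
from meas import *
w=np.load('w1.npz');im=w['im'];C=(w['K'],w['Rc'],w['c']); g=im.min(2).astype(int)
def lane(nm,r0,r1,c0,c1):
    pts=[]
    for x in range(c0,c1,3):
        i=np.where(g[r0:r1,x]>165)[0]
        if len(i): pts.append((x,r0+i.min(),r0+i.max()))
    L=np.array(pts,float); print(nm,len(L),L[[0,len(L)//2,-1]].tolist())
    for k in(1,2):
        P=ray(L[:,[0,k]],*C,.085); f=np.polyfit(P[:,1],P[:,0],1); print('dx/dy %.4f x(.06)=%.4f x(.2)=%.4f'%(f[0],np.polyval(f,.06),np.polyval(f,.2)),P[0].round(4),P[-1].round(4))
lane('near',100,116,296,556); lane('far',200,222,296,535)
it=cv2.imread('pics/top0.png'); d=optics.get_image('top'); K=np.array([[d["fx"],0,d["cx"]],[0,d["fy"],d["cy"]],[0,0,1]]);Rc=cv2.Rodrigues(np.array(d["rvec"]))[0].T;T=(K,Rc,-Rc@np.array(d["tvec"]))
hw=boxpx(im,(120,90,300,240)).astype(np.float32); bw=cv2.boxPoints(cv2.minAreaRect(hw))
bt=np.array([[281.97,196.83],[282.96,168.2],[327.35,169.7],[326.4,198.4]])
q=proj(ray(bw,*C,.086),*T)
for a,b in zip(bw,q):
    t=bt[np.argmin(np.linalg.norm(bt-b,axis=1))]; print(a,tri(a,C,t,T).round(4))
```

```text
near 82 [[305.0, 108.0, 111.0], [428.0, 106.0, 111.0], [548.0, 106.0, 108.0]]
dx/dy -0.1024 x(.06)=0.4483 x(.2)=0.4340 [0.4492 0.0524 0.085 ] [0.4223 0.3243 0.085 ]
dx/dy -0.1049 x(.06)=0.4531 x(.2)=0.4384 [0.4525 0.0528 0.085 ] [0.4244 0.325  0.085 ]
far 74 [[305.0, 212.0, 216.0], [416.0, 212.0, 215.0], [524.0, 211.0, 214.0]]
dx/dy -0.0964 x(.06)=0.5665 x(.2)=0.5530 [0.5712 0.0665 0.085 ] [0.5455 0.334  0.085 ]
dx/dy -0.1042 x(.06)=0.5776 x(.2)=0.5630 [0.5763 0.0671 0.085 ] [0.5493 0.3352 0.085 ]
[148.99997 198.     ] [ 0.5616 -0.109   0.1248]
[160.43997 117.91998] [ 0.4745 -0.1044  0.103 ]
[290.78    136.53998] [0.4803 0.0376 0.1171]
[279.34 216.62] [0.5746 0.0338 0.1023]
```

```bash
cat >> meas.py <<'E'
M=np.array([.5125,.0595]);YAW=.1035
X=np.array([np.cos(YAW),np.sin(YAW)]);Y=np.array([-X[1],X[0]])
def l2w(lx,ly,z): return [*(M+lx*X+ly*Y),z]
def w2l(p): d=np.asarray(p)[:2]-M; return np.array([d@X,d@Y]).round(4)
def lgo(lx,ly,z,turn=np.pi/2): return go(l2w(lx,ly,z),YAW+turn)
def look(roi,n='wrist',name=None,h=.086):
    im,*C=cam(n)
    if name: cv2.imwrite(name,im)
    P=ray(boxpx(im,roi),*C,h); c,s,a=rect(P); print('box lane',w2l(c),'size',s.round(4),'yaw rel %.4f'%(a-YAW))
def st():
    o=ctrl.get_obs();print('tcp lane',w2l(o['tool_pos']),o['tool_pos'][2].round(4),'t',o['t'],'q6',o['q'].round(2))
E
python3 -c "
from meas import *
st();print(lgo(.09,-.09,.16));print(lgo(.09,-.09,.045))"
```

```text
tcp lane [ 0.0013 -0.0294] 0.3782 t 1.85 q6 [-0.09 -0.25  1.65  0.    1.74 -1.75]
(array([-0.0892, -0.0602,  0.2181]), array([ 0.0006, -0.0004, -0.0065]), 1.85)
(array([-0.0893, -0.0602,  0.3331]), array([ 0.0006, -0.0004, -0.0065]), 1.85)
```

```bash
python3 -m jog '[[[-0.02,-0.012,0.04],[0,0,-0.006]],[[-0.04,-0.025,0.08],[0,0,-0.006]],[[-0.06,-0.04,0.12],[0,0,-0.006]],[[-0.075,-0.05,0.165],[0,0,-0.006]],[[-0.089,-0.06,0.21],[0,0,-0.006]]]'
python3 -m jog '[[[0,0,0.025],[0,0,0]],[[0,0,0.05],[0,0,0]],[[0,0,0.05],[0,0,0]]]'
python3 -c "
from meas import *
st();print(lgo(.09,-.09,.045));cv2.imwrite('pics/w2.png',cam('wrist')[0])"
```

```text
t: 2.35
tool_pos: [0.612, -0.0193, 0.1673]
tool_rot: [-0.166, 3.136, 0.0]
contact_force: [0.8, -1.2, 0.4]
opening: 0.0854
grip_force: 0.0
t: 2.65
tool_pos: [0.6082, -0.0187, 0.1137]
tool_rot: [0.165, -3.129, -0.003]
contact_force: [-1.1, -0.6, -0.3]
opening: 0.0853
grip_force: 0.0
tcp lane [ 0.0871 -0.0877] 0.1137 t 2.65 q6 [-0.15  0.12  1.75  0.    1.29 -1.83]
(array([-0.0035, -0.0025,  0.0687]), array([ 0.0024, -0.0083,  0.0021]), 2.65)
```

View pics/w2.png

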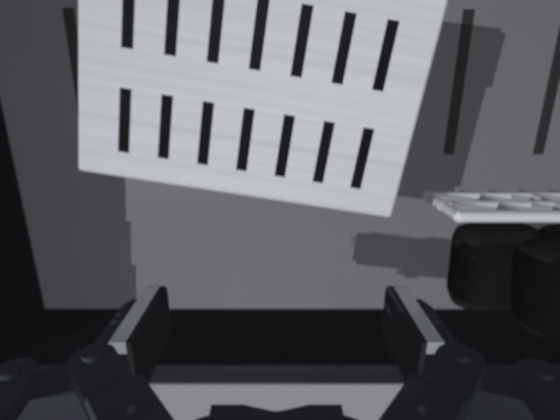

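The fingers hang over free floor between the box side (row ~215) and the far wall (row ~310), and the front finger is short of the rail end. Descending.

```bash
python3 -m jog '[[[0,0,0.025],[0,0,0]],[[0,0,0.05],[0,0,0]],[[-0.001,-0.001,0.067],[0,0,0]],[[-0.001,-0.001,0.067],[0,0,0]],[[-0.001,-0.001,0.067],[0,0,0]]]'
python3 -c "
from meas import *
st();print(lgo(.061,-.09,.045))"
```

```text
t: 3.2
tool_pos: [0.6133, -0.0217, 0.0527]
tool_rot: [-0.163, 3.136, -0.0]
contact_force: [0.8, -0.4, 0.2]
opening: 0.0849
grip_force: 0.0
tcp lane [ 0.0919 -0.0911] 0.0527 t 3.2 q6 [-0.16  0.2   1.77  0.    1.17 -1.83]
(array([0.0309, 0.0011, 0.0076]), array([-0.0004,  0.0015,  0.0001]), 3.2)
```

```bash
python3 -m jog '[[[0.004,0,0.007],[0,0,0]],[[0.008,0,0.007],[0,0,0]],[[0.012,0,0.007],[0,0,0]],[[0.016,0,0.007],[0,0,0]],[[0.02,0,0.007],[0,0,0]]]'
python3 -m jog '[[[0.002,0,0],[0,0,0]],[[0.004,0,0],[0,0,0]],[[0.006,0,0],[0,0,0]],[[0.008,0,0],[0,0,0]],[[0.008,0,0],[0,0,0]]]'
python3 -c "
from meas import *
st();look((0,0,560,280),name='pics/w3.png');print(ctrl.get_obs()['contact_force'])"
```

```text
t: 3.7
tool_pos: [0.5926, -0.0239, 0.0447]
tool_rot: [-0.161, 3.136, 0.0]
contact_force: [1.6, 0.3, -0.1]
opening: 0.0853
grip_force: 0.6
t: 4.2
tool_pos: [0.5847, -0.0248, 0.0446]
tool_rot: [-0.162, 3.137, -0.0]
contact_force: [1.3, 1.3, 0.8]
opening: 0.0852
grip_force: 0.7
tcp lane [ 0.0631 -0.0913] 0.0446 t 4.2 q6 [-0.17  0.15  1.84 -0.    1.15 -1.84]Traceback (most recent call last):
  File "<string>", line 3, in <module>
    st();look((0,0,560,280),name='pics/w3.png');print(ctrl.get_obs()['contact_force'])
         ~~~~^^^^^^^^^^^^^^^^^^^^^^^^^^^^^^^^^^
  File "meas.py", line 18, in look
    P=ray(boxpx(im,roi),*C,h); c,s,a=rect(P); print('box lane',w2l(c),'size',s.round(4),'yaw rel %.4f'%(a-YAW))
          ~~~~~^^^^^^^^
  File "meas.py", line 5, in boxpx
    c=max(cv2.findContours(m,0,1)[0],key=cv2.contourArea); return cv2.convexHull(c)[:,0].astype(float)
ValueError: max() iterable argument is empty
```

View pics/w3.png

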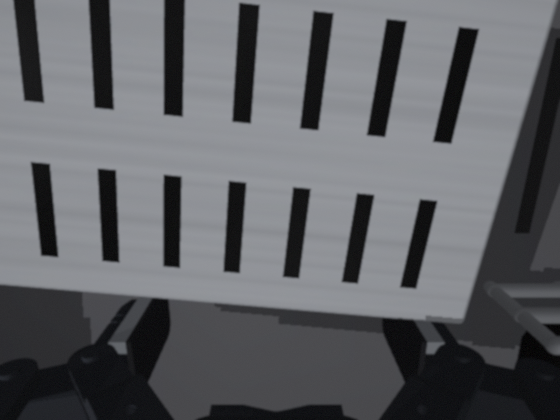

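The lid's +x edge runs from (0,283) to (465,320), so the box is still slightly askew. The rail end is at (490,288), clear of the front finger. I'll measure that edge directly.

```bash
python3 -c "
from meas import *
im,*C=cam('wrist')
P=ray([(0,283),(300,307),(465,320),(548,20)],*C,.086)
for p in P: print(w2l(p))
a=w2l(P[0])-w2l(P[2]);th=np.arctan2(-a[0],-a[1])*-1;print('yaw',th)
f=w2l(P[2]);c,s=np.cos(th),np.sin(th);print('centre',f-[48*c/1e3-.075*s,48*s/1e3+.075*c])
a=w2l(P[3])-w2l(P[2]);print(np.arctan2(-a[1],-a[0]))
"
```

```text
[ 0.0379 -0.1759]
[ 0.0463 -0.0841]
[ 0.0511 -0.0317]
[-0.0342 -0.0249]
yaw -0.09128512158219688
centre [-0.00353703 -0.10201213]
-0.07955040881257405
```

```bash
python3 -m jog '[[[-0.006,0,0],[0,0,0]],[[-0.012,0,0],[0,0,0]],[[-0.016,0,-0.03],[0,0,0]],[[-0.016,0,-0.07],[0,0,0]],[[-0.016,-0.01,-0.11],[0,0,0]]]'
python3 -m jog '[[[0.03,-0.005,0],[0,0,0]],[[0.06,-0.01,0],[0,0,0]],[[0.1,-0.014,0],[0,0,0]],[[0.14,-0.014,0],[0,0,0]],[[0.17,-0.014,0],[0,0,0]]]'
python3 -m jog '[[[0,0,0],[0,0,0]],[[0,0,0],[0,0,0]]]'
python3 -c "
from meas import *
st();print(lgo(-.09,-.115,.045));look((0,80,560,420),name='pics/w4.png')"
```

```text
t: 4.8
tool_pos: [0.6011, -0.0323, 0.1544]
tool_rot: [0.164, -3.134, -0.001]
contact_force: [1.5, -0.5, -0.8]
opening: 0.0852
grip_force: 0.0
t: 5.3
tool_pos: [0.4321, -0.0646, 0.1538]
tool_rot: [0.162, -3.136, -0.0]
contact_force: [-0.0, 0.1, 0.0]
opening: 0.0856
grip_force: 0.0
t: 5.5
tool_pos: [0.4341, -0.0647, 0.1546]
tool_rot: [-0.161, 3.137, -0.001]
contact_force: [-0.2, -0.6, 0.3]
opening: 0.0857
grip_force: 0.0
tcp lane [-0.0908 -0.1154] 0.1546 t 5.5 q6 [-0.32 -0.36  2.11 -0.    1.39 -1.99]
(array([-0.0007,  0.0004,  0.1096]), array([-0.0004,  0.0009, -0.0008]), 5.5)
box lane [ 0.0002 -0.1021] size [0.149  0.0998] yaw rel -0.0986
```

View pics/w4.png

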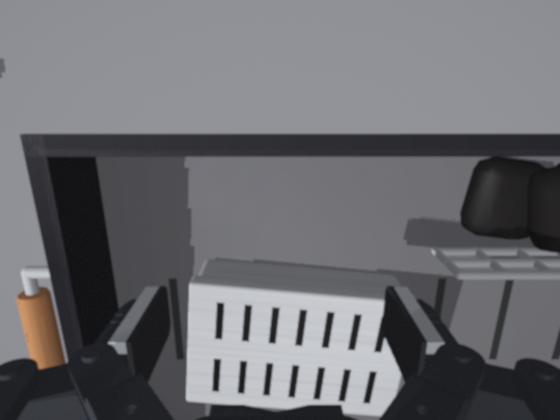

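The lid is at (187–400, 265–410), and the fingers hang on the near side over free floor (rows 160–260). The near rail starts at column ~432, ahead of the front finger. Descending and nudging.

```bash
python3 -m jog '[[[0,0,0.03],[0,0,0]],[[0,0,0.06],[0,0,0]],[[0,0,0.09],[0,0,0]],[[0,0,0.109],[0,0,0]],[[0,0,0.109],[0,0,0]]]'
python3 -m jog '[[[-0.004,0,0],[0,0,0]],[[-0.008,0,0],[0,0,0]],[[-0.012,0,0],[0,0,0]],[[-0.016,0,0],[0,0,0]],[[-0.018,0,0],[0,0,0]]]'
python3 -m jog '[[[-0.003,0,0],[0,0,0]],[[-0.006,0,0],[0,0,0]],[[-0.009,0,0],[0,0,0]],[[-0.011,0,0],[0,0,0]],[[-0.011,0,0],[0,0,0]]]'
python3 -c "
from meas import *
st();cv2.imwrite('pics/w5.png',cam('wrist')[0])"
```

```text
t: 6.05
tool_pos: [0.4323, -0.0636, 0.0422]
tool_rot: [0.163, -3.131, -0.004]
contact_force: [-1.1, -0.1, 0.2]
opening: 0.0851
grip_force: 0.0
t: 6.55
tool_pos: [0.4529, -0.0628, 0.0462]
tool_rot: [-0.162, 3.136, -0.001]
contact_force: [-0.4, -0.1, 0.5]
opening: 0.0851
grip_force: 0.0
t: 7.05
tool_pos: [0.463, -0.0615, 0.0453]
tool_rot: [-0.162, 3.137, 0.0]
contact_force: [0.8, 0.6, 0.2]
opening: 0.0855
grip_force: 0.1
tcp lane [-0.0618 -0.1152] 0.0453 t 7.05 q6 [-0.29 -0.13  2.12  0.    1.15 -1.97]
```

View pics/w5.png

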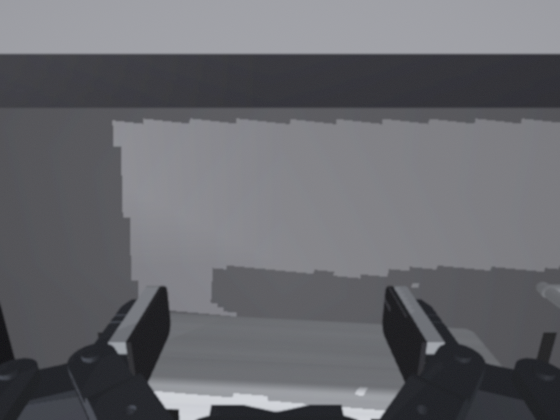

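The near side face runs from about (165,312) to (470,330), so a slight skew is left. I'll push a little more, then rise and look.

```bash
python3 -m jog '[[[-0.002,0,0],[0,0,0]],[[-0.003,0,0],[0,0,0]],[[-0.003,0,0],[0,0,0]],[[0.005,0,0],[0,0,0]],[[0.015,0,0],[0,0,0]]]'
python3 -m jog '[[[0.002,0,-0.05],[0,0,0]],[[0.002,0,-0.1],[0,0,0]],[[0.002,0.0,-0.15],[0,0,0]],[[0.002,0,-0.2],[0,0,0]],[[0.002,0,-0.25],[0,0,0]]]'
python3 -m jog '[[[-0.02,0,0],[0,0,0]],[[-0.04,0,0],[0,0,0]],[[-0.06,0,0],[0,0,0]],[[-0.06,0,0],[0,0,0]],[[-0.06,0,0],[0,0,0]]]'
python3 -c "
from meas import *
st();look((60,60,330,290),name='pics/w6.png');look((60,60,330,290))"
```

```text
t: 7.6
tool_pos: [0.4475, -0.0629, 0.0454]
tool_rot: [-0.163, 3.137, 0.0]
contact_force: [-0.6, 0.9, -1.0]
opening: 0.0855
grip_force: 0.0
t: 8.1
tool_pos: [0.4447, -0.063, 0.2972]
tool_rot: [-0.162, 3.137, 0.0]
contact_force: [0.8, -1.8, 0.5]
opening: 0.0856
grip_force: 0.0
t: 8.6
tool_pos: [0.5047, -0.057, 0.2948]
tool_rot: [0.162, -3.136, -0.001]
contact_force: [0.9, 0.3, -0.2]
opening: 0.0852
grip_force: 0.0
tcp lane [-0.0198 -0.1151] 0.2948 t 8.6 q6 [-0.26 -0.26  1.8  -0.    1.6  -1.93]
box lane [-0.0147 -0.2896] size [0.2337 0.0845] yaw rel 1.4579
box lane [-0.0147 -0.2898] size [0.2339 0.0846] yaw rel 1.4575
```

View pics/w6.png

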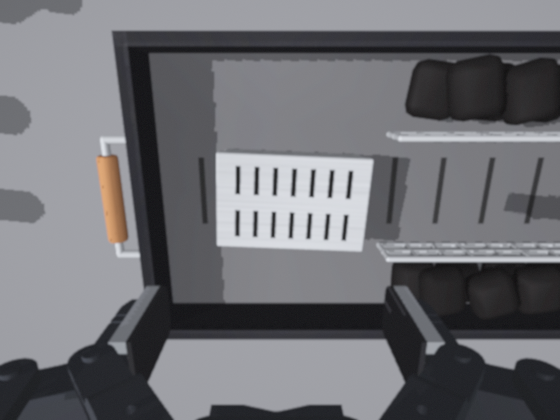

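The lid is at (216–371, 153–250), nearly straight, and the rails start at columns ~388 and ~378. I'll redo the measurement with a proper region.

```bash
python3 -c "
from meas import *
look((190,130,376,275))
im,*C=cam('wrist');g=im.min(2).astype(int)
for r0,r1,c0 in((128,146,396),(238,268,392)):
  L=[]
  for x in range(c0,556,3):
    i=np.where(g[r0:r1,x]>165)[0]
    if len(i):L.append((x,r0+i.min(),r0+i.max()))
  L=np.array(L,float)
  for k in(1,2):
    P=ray(L[:,[0,k]],*C,.085);print(w2l(P[0]),w2l(P[-1]),np.median([w2l(p)[0] for p in P]))
o=lgo(-.0,-.215,.2,0);print(o)
"
```

```text
box lane [ 0.0027 -0.0993] size [0.15   0.0965] yaw rel -0.0425
[-0.0637 -0.0031] [-0.0636  0.1455] -0.0637
[-0.0609 -0.0028] [-0.059   0.1466] -0.059
[0.0462 0.0038] [0.053  0.1717] 0.0529
[0.0653 0.0056] [0.0643 0.1743] 0.0643
(array([-0.0197, -0.0998,  0.0953]), array([0.0000e+00, 1.0000e-04, 1.5702e+00]), 8.8)
```

```bash
python3 -m jog '[[[-0.03,0.01,0.02],[0,0,0]],[[-0.065,0.02,0.06],[0,0,0]],[[-0.105,0.027,0.1],[0,0,0]],[[-0.105,0.027,0.14],[0,0,0]],[[-0.105,0.027,0.16],[0,0,0]]]'
python3 -m jog '[[[0,0,0.03],[0,0,0]],[[0,0,0.06],[0,0,0]],[[0,0,0.089],[0,0,0]],[[0,0,0.089],[0,0,0]],[[0,0,0.089],[0,0,0]]]'
python3 -c "
from meas import *
st();print(lgo(.06,-.088,.045))"
```

```text
t: 9.3
tool_pos: [0.605, -0.0186, 0.1298]
tool_rot: [0.163, -3.13, -0.003]
contact_force: [-0.9, -0.2, -0.4]
opening: 0.0854
grip_force: 0.0
t: 9.8
tool_pos: [0.6069, -0.0195, 0.0465]
tool_rot: [0.162, -3.137, -0.0]
contact_force: [-0.3, -1.1, 0.4]
opening: 0.0853
grip_force: 0.0
tcp lane [ 0.0857 -0.0883] 0.0465 t 9.8 q6 [-0.15  0.19  1.79 -0.    1.16 -1.83]
(array([0.0257, 0.0003, 0.0015]), array([ 0.0002, -0.0007, -0.0004]), 9.8)
```

```bash
python3 -m jog '[[[0.004,0,0],[0,0,0]],[[0.008,0,0],[0,0,0]],[[0.012,0,0],[0,0,0]],[[0.016,0,0],[0,0,0]],[[0.02,0,0],[0,0,0]]]'
python3 -m jog '[[[0.002,0,0],[0,0,0]],[[0.004,0,0],[0,0,0]],[[0.0055,0,0],[0,0,0]],[[0.0055,0,0],[0,0,0]],[[0.0055,0,0],[0,0,0]]]'
python3 -m jog '[[[-0.01,0,0],[0,0,0]],[[-0.02,0,0],[0,0,0]],[[-0.02,0,-0.05],[0,0,0]],[[-0.02,0,-0.1],[0,0,0]],[[-0.02,0,-0.15],[0,0,0]]]'
python3 -m jog '[[[0.03,-0.01,-0.04],[0,0,0]],[[0.07,-0.02,-0.06],[0,0,0]],[[0.1,-0.027,-0.1],[0,0,0]],[[0.1,-0.027,-0.1],[0,0,0]],[[0.1,-0.027,-0.1],[0,0,0]]]'
python3 -c "
from meas import *
st();look((190,130,376,275),name='pics/w7.png')
print(lgo(-.0,-.215,.2,0))"
```

```text
t: 10.3
tool_pos: [0.5871, -0.0215, 0.0467]
tool_rot: [-0.162, 3.137, -0.0]
contact_force: [-0.6, -0.8, -0.4]
opening: 0.0859
grip_force: 0.0
t: 10.8
tool_pos: [0.5819, -0.0221, 0.0463]
tool_rot: [0.162, -3.137, 0.0]
contact_force: [0.6, 0.8, 0.6]
opening: 0.0857
grip_force: 0.4
t: 11.3
tool_pos: [0.602, -0.0199, 0.1974]
tool_rot: [0.162, -3.136, -0.0]
contact_force: [0.9, 0.1, -0.1]
opening: 0.0852
grip_force: 0.0
t: 11.8
tool_pos: [0.5059, -0.0576, 0.2984]
tool_rot: [-0.161, 3.134, -0.002]
contact_force: [0.0, 0.4, -1.0]
opening: 0.0855
grip_force: 0.0
tcp lane [-0.0187 -0.1158] 0.2984 t 11.8 q6 [-0.26 -0.26  1.79 -0.    1.61 -1.93]
box lane [-0.     -0.1004] size [0.1497 0.0965] yaw rel -0.0160
(array([-0.019 , -0.0996,  0.0965]), array([2.0000e-04, 5.0000e-04, 1.5703e+00]), 11.85)
```

```bash
python3 -m jog '[[[-0.004,-0.02,0],[0,0,0.14]],[[-0.008,-0.04,0],[0,0,0.28]],[[-0.012,-0.06,0],[0,0,0.42]],[[-0.016,-0.08,0],[0,0,0.56]],[[-0.019,-0.0925,0],[0,0,0.7]]]' 0.7
python3 -m jog '[[[0,0,0.02],[0,0,0.14]],[[0,0,0.04],[0,0,0.28]],[[0,0,0.06],[0,0,0.42]],[[0,0,0.08],[0,0,0.56]],[[0,0,0.1],[0,0,0.7]]]'
python3 -m jog '[[[0,0,0.01],[0,0,0.14]],[[0,0,0.02],[0,0,0.17]],[[0,0,0.03],[0,0,0.17]],[[0,0,0.03],[0,0,0.17]]]'
python3 -c "
from meas import *
st();print(lgo(0,-.208,.045,0));cv2.imwrite('pics/w8.png',cam('wrist')[0])"
```

```text
t: 12.35
tool_pos: [0.5339, -0.1479, 0.2934]
tool_rot: [-0.931, -2.996, -0.0]
contact_force: [0.3, 0.5, -0.5]
opening: 0.0594
grip_force: 0.0
t: 12.85
tool_pos: [0.5332, -0.1465, 0.1928]
tool_rot: [-1.901, -2.496, 0.002]
contact_force: [-0.8, -0.1, 0.6]
opening: 0.0597
grip_force: 0.0
t: 13.25
tool_pos: [0.5325, -0.1466, 0.1637]
tool_rot: [-2.098, -2.333, 0.002]
contact_force: [-0.9, -0.4, -0.3]
opening: 0.0601
grip_force: 0.0
tcp lane [-0.0014 -0.207 ] 0.1637 t 13.25 q6 [-0.4  -0.07  1.85 -0.    1.37 -0.51]
(array([-0.0012,  0.0018,  0.1186]), array([-0.0039, -0.0021,  0.0027]), 13.25)
```

View pics/w8.png

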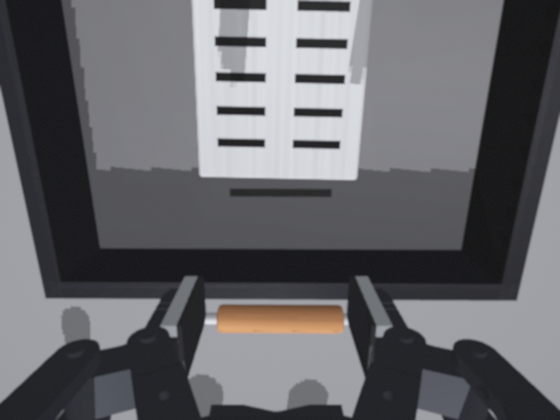

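The camera looks back from above. The box's rear edge is straight at row ~178 (columns 198–358), and the finger tips (columns 190 and 360, row ~280) fit the computed projection for hanging 33 mm behind it. Descending.

```bash
python3 -m jog '[[[-0.001,0.002,0.03],[0,0,0]],[[-0.001,0.002,0.06],[0,0,0]],[[-0.001,0.002,0.09],[0,0,0]],[[-0.001,0.002,0.118],[0,0,0]],[[-0.001,0.002,0.118],[0,0,0]]]'
python3 -m jog '[[[0,0,0],[0,0,0]]]'
python3 -c "
from meas import *
st();print(lgo(0,-.187,.045,0))"
```

```text
t: 13.8
tool_pos: [0.5328, -0.1468, 0.0446]
tool_rot: [-2.097, -2.33, 0.004]
contact_force: [-0.4, 0.5, -0.2]
opening: 0.0597
grip_force: 0.0
t: 13.9
tool_pos: [0.536, -0.1481, 0.0491]
tool_rot: [2.102, 2.334, 0.0]
contact_force: [-0.4, 0.7, 0.1]
opening: 0.0599
grip_force: 0.0
tcp lane [ 0.0019 -0.2089] 0.0491 t 13.9 q6 [-0.4   0.08  1.91 -0.    1.15 -0.51]
(array([ 0.0219, -0.0019,  0.004 ]), array([0.0004, 0.0002, 0.0011]), 13.9)
```

```bash
python3 -m jog '[[[0.006,-0.002,0.003],[0,0,0.001]],[[0.012,-0.002,0.003],[0,0,0.001]],[[0.018,-0.002,0.003],[0,0,0.001]],[[0.022,-0.002,0.003],[0,0,0.001]],[[0.026,-0.002,0.003],[0,0,0.001]]]'
python3 -m jog '[[[0.004,0,0],[0,0,0]],[[0.008,0,0],[0,0,0]],[[0.012,0,0],[0,0,0]],[[0.016,0,0],[0,0,0]],[[0.02,0,0],[0,0,0]]]'
python3 -c "
from meas import *
st();im,*C=cam('wrist');g=im.min(2).astype(int)
np.save('p1.npy',im);cv2.imwrite('pics/w9.png',im)
m=(g>110).astype(np.uint8);print(proj([l2w(.048,-.15,.086),l2w(-.048,-.15,.086),l2w(.048,-.05,.086),l2w(-.048,-.05,.086),l2w(0.059,0,.085)],*C).round())"
```

```text
t: 14.4
tool_pos: [0.5317, -0.1224, 0.0462]
tool_rot: [2.102, 2.331, 0.0]
contact_force: [0.6, -2.7, 1.0]
opening: 0.0596
grip_force: 1.3
t: 14.9
tool_pos: [0.5292, -0.1024, 0.0457]
tool_rot: [2.104, 2.332, 0.0]
contact_force: [1.0, -3.6, 3.4]
opening: 0.0601
grip_force: 2.1
tcp lane [-1.000e-04 -1.628e-01] 0.0457 t 14.9 q6 [-0.33  0.04  1.95 -0.    1.14 -0.43]
[[ 427.  315.]
 [ 126.  315.]
 [ 481.  -54.]
 [  72.  -54.]
 [ 578. -353.]]
```

View pics/w9.png

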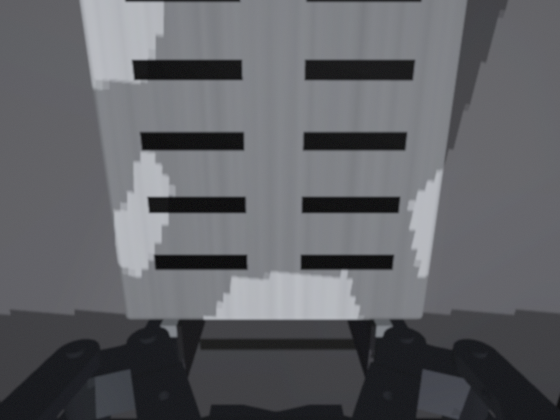

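The lid's rear corners are at (128,319) and (424,319), against (126,315) and (427,315) predicted for a centred, straight box, and the slots are level. Both fingers are in contact. That's all 10 views used, so from here I check numerically from the slots.

```bash
cat >> meas.py <<'E'
def slots():
    im,*C=cam('wrist'); m=(im.max(2)<45).astype(np.uint8); m[310:]=0
    cs=[]
    for k in cv2.findContours(m,0,1)[0]:
        x,y,w,h=cv2.boundingRect(k)
        if 70<w<125 and 8<h<30 and y>2 and 100<x+w/2<460: mo=cv2.moments(k); cs.append((mo['m10']/mo['m00'],mo['m01']/mo['m00']))
    P=np.array([w2l(p) for p in ray(cs,*C,.086)]); L=P[P[:,0]<0];Rr=P[P[:,0]>0]
    sl=[np.polyfit(q[:,1],q[:,0],1)[0] for q in(L,Rr)]
    print('slots n',len(L),len(Rr),'box lx %.4f'%((L[:,0].mean()+Rr[:,0].mean())/2),'yaw',-np.round(sl,4),'rear slot ly',P[:,1].min())
E
python3 -c "
from meas import *
slots()"
python3 -m jog '[[[0.006,0,0],[0,0,0]],[[0.012,0,0],[0,0,0]],[[0.018,0,0],[0,0,0]],[[0.024,0,0],[0,0,0]],[[0.03,0,0],[0,0,0]]]'
python3 -c "
from meas import *
st();slots();print(lgo(0,.09,.045,0))"
```

```text
slots n 4 4 box lx -0.0009 yaw [ 0.0006 -0.0017] rear slot ly -0.1305
t: 15.5
tool_pos: [0.5254, -0.0719, 0.0451]
tool_rot: [-2.104, -2.333, 0.0]
contact_force: [-0.0, -4.1, 1.5]
opening: 0.0596
grip_force: 1.7
tcp lane [-0.0007 -0.132 ] 0.0451 t 15.5 q6 [-0.28  0.02  1.97  0.    1.14 -0.38]
slots n 4 4 box lx -0.0011 yaw [-0.      0.0011] rear slot ly -0.1006
(array([2.211e-01, 8.000e-04, 2.000e-04]), array([-0.0007, -0.0013,  0.    ]), 15.55)
```

```bash
python3 -m jog '[[[0.007,0,0],[0,0,0]],[[0.014,0,0],[0,0,0]],[[0.021,0,0],[0,0,0]],[[0.028,0.001,0],[0,0,0]],[[0.035,0.001,0],[0,0,0]]]'
python3 -m jog '[[[0.007,0,0],[0,0,0]],[[0.014,0,0],[0,0,0]],[[0.021,0,0],[0,0,0]],[[0.028,0,0],[0,0,0]],[[0.035,0,0],[0,0,0]]]'
python3 -m jog '[[[0.007,0,0],[0,0,0]],[[0.014,0,0],[0,0,0]],[[0.021,0,0],[0,0,0]],[[0.028,0,0],[0,0,0]],[[0.035,0,0],[0,0,0]]]'
python3 -c "
from meas import *
st();slots();print(lgo(0,.1,.045,0))"
```

```text
t: 16.05
tool_pos: [0.5228, -0.0368, 0.0449]
tool_rot: [-2.103, -2.332, 0.0]
contact_force: [0.5, -2.1, -0.4]
opening: 0.0604
grip_force: 0.9
t: 16.55
tool_pos: [0.5194, -0.0022, 0.0452]
tool_rot: [-2.104, -2.333, 0.0]
contact_force: [0.3, -1.1, -0.7]
opening: 0.0594
grip_force: 0.7
t: 17.05
tool_pos: [0.5158, 0.0326, 0.0453]
tool_rot: [-2.104, -2.333, 0.0]
contact_force: [-0.5, -0.4, -1.0]
opening: 0.0599
grip_force: 0.7
tcp lane [ 0.0005 -0.0271] 0.0453 t 17.05 q6 [-0.08 -0.01  2.01  0.    1.14 -0.18]
slots n 4 4 box lx 0.0001 yaw [ 0.0006 -0.0006] rear slot ly 0.0044
(array([ 0.1262, -0.0005,  0.0004]), array([-0.   , -0.001, -0.   ]), 17.1)
```

Before the hand enters the lane I'll back off slightly, raise it 10 mm and narrow the fingers. That keeps the outer knuckles (~±60 mm at this opening) clear of rails and coals.

```bash
python3 -m jog '[[[-0.006,0,0],[0,0,0]],[[-0.006,0,-0.01],[0,0,0]],[[-0.006,0,-0.01],[0,0,0]],[[-0.006,0,-0.01],[0,0,0]],[[-0.006,0,-0.01],[0,0,0]]]' 0.35
python3 -m jog '[[[0.004,0,0],[0,0,0]],[[0.009,0,0],[0,0,0]],[[0.015,0,0],[0,0,0]],[[0.022,0,0],[0,0,0]],[[0.028,0,0],[0,0,0]]]'
python3 -m jog '[[[0.007,0,0],[0,0,0]],[[0.014,0,0],[0,0,0]],[[0.021,0,0],[0,0,0]],[[0.028,0,0],[0,0,0]],[[0.035,0,0],[0,0,0]]]'
python3 -c "
from meas import *
st();slots();print(lgo(0,.1,.055,0))"
```

```text
t: 17.6
tool_pos: [0.5166, 0.0259, 0.0555]
tool_rot: [2.104, 2.332, 0.0]
contact_force: [0.5, -0.3, 0.5]
opening: 0.0298
grip_force: 0.0
t: 18.1
tool_pos: [0.5134, 0.0545, 0.0551]
tool_rot: [-2.104, -2.333, 0.001]
contact_force: [-0.2, -1.8, -1.3]
opening: 0.0299
grip_force: 0.8
t: 18.6
tool_pos: [0.51, 0.0893, 0.0553]
tool_rot: [-2.104, -2.333, 0.0]
contact_force: [0.3, -1.3, -1.9]
opening: 0.0299
grip_force: 0.7
tcp lane [0.0005 0.0299] 0.0553 t 18.6 q6 [ 0.03 -0.02  2.   -0.    1.16 -0.07]
slots n 4 4 box lx 0.0003 yaw [-0.      0.0033] rear slot ly 0.0612
(array([ 0.0692, -0.0005,  0.0004]), array([-0.   , -0.001,  0.   ]), 18.65)
```

```bash
python3 -m jog '[[[0.007,0,0],[0,0,0]],[[0.014,0,0],[0,0,0]],[[0.021,0,0],[0,0,0]],[[0.028,0,0],[0,0,0]],[[0.035,0,0],[0,0,0]]]'
python3 -m jog '[[[0.007,0,0],[0,0,0]],[[0.014,0,0],[0,0,0]],[[0.021,0,0],[0,0,0]],[[0.028,0,0],[0,0,0]],[[0.035,0,0],[0,0,0]]]'
python3 -m jog '[[[0.002,0,0],[0,0,0]],[[0.004,0,0],[0,0,0]],[[0.006,0,0],[0,0,0]],[[0.008,0,0],[0,0,0]],[[0.01,0,0],[0,0,0]]]'
python3 -c "
from meas import *
st();slots()"
```

```text
t: 19.15
tool_pos: [0.5065, 0.124, 0.0554]
tool_rot: [2.104, 2.333, 0.0]
contact_force: [-0.5, -2.5, -0.0]
opening: 0.0297
grip_force: 1.0
t: 19.65
tool_pos: [0.5029, 0.1588, 0.0554]
tool_rot: [2.104, 2.333, -0.0]
contact_force: [0.6, -2.4, 0.6]
opening: 0.03
grip_force: 1.2
t: 20.15
tool_pos: [0.5019, 0.1682, 0.0554]
tool_rot: [2.104, 2.332, 0.0]
contact_force: [0.5, -2.1, 0.9]
opening: 0.03
grip_force: 1.4
tcp lane [0.0007 0.1092] 0.0554 t 20.15 q6 [ 0.18  0.    1.97 -0.    1.16  0.08]
slots n 4 4 box lx 0.0004 yaw [ 0.0017 -0.    ] rear slot ly 0.1407
```

```bash
python3 -m jog '[[[0.001,0,0],[0,0,0]],[[0.002,0,0],[0,0,0]],[[0.003,0,0],[0,0,0]],[[0.004,0,0],[0,0,0]],[[0.005,0,0],[0,0,0]]]'
python3 -m jog '[[[0.001,0,0],[0,0,0]],[[0.002,0,0],[0,0,0]],[[0.002,0,0],[0,0,0]]]'
python3 -m jog '[[[0.001,0,0],[0,0,0]],[[0.002,0,0],[0,0,0]],[[0.002,0,0],[0,0,0]]]'
python3 -c "
from meas import *
st();slots()"
```

```text
t: 20.7
tool_pos: [0.5014, 0.1732, 0.0554]
tool_rot: [2.104, 2.333, 0.0]
contact_force: [1.2, -2.8, 1.8]
opening: 0.03
grip_force: 1.6
t: 21.0
tool_pos: [0.5012, 0.1754, 0.0554]
tool_rot: [-2.104, -2.333, -0.001]
contact_force: [0.1, -2.6, 1.6]
opening: 0.0301
grip_force: 1.3
t: 21.3
tool_pos: [0.501, 0.1773, 0.0554]
tool_rot: [-2.104, -2.333, -0.0]
contact_force: [0.5, -2.9, 1.6]
opening: 0.0299
grip_force: 1.4
tcp lane [0.0007 0.1184] 0.0554 t 21.3 q6 [0.2  0.01 1.97 0.   1.16 0.1 ]
slots n 4 4 box lx 0.0004 yaw [ 0.0006 -0.    ] rear slot ly 0.1499
```

```bash
python3 -m jog '[[[0.001,0,0],[0,0,0]],[[0.0015,0,0],[0,0,0]],[[0.0015,0,0],[0,0,0]]]'
python3 -m jog '[[[0.001,0,0],[0,0,0]],[[0.0015,0,0],[0,0,0]],[[0.0015,0,0],[0,0,0]]]'
python3 -c "
from meas import *
st();slots()"
```

```text
t: 21.65
tool_pos: [0.501, 0.1774, 0.0554]
tool_rot: [2.103, 2.332, -0.003]
contact_force: [0.9, -7.2, 3.3]
opening: 0.03
grip_force: 4.2
t: 21.95
tool_pos: [0.501, 0.1774, 0.0554]
tool_rot: [2.101, 2.33, -0.007]
contact_force: [-0.4, -14.0, 4.1]
opening: 0.0298
grip_force: 7.0
tcp lane [0.0007 0.1185] 0.0554 t 21.95 q6 [ 0.2   0.01  1.97 -0.01  1.16  0.1 ]
slots n 4 4 box lx 0.0004 yaw [0.0066 0.0022] rear slot ly 0.1499
```

The box has met the wall: force rose to 14 N and the tool stopped at 118.5 mm, against ~118 predicted. Withdrawing straight back, then up.

```bash
python3 -m jog '[[[-0.002,0,0],[0,0,0]],[[-0.005,0,0],[0,0,0]],[[-0.01,0,0],[0,0,0]],[[-0.018,0,0],[0,0,0]],[[-0.025,0,0],[0,0,0]]]'
python3 -m jog '[[[0,0,-0.03],[0,0,0]],[[0,0,-0.07],[0,0,0]],[[0,0,-0.12],[0,0,0]],[[0,0,-0.17],[0,0,0]],[[0,0,-0.22],[0,0,0]]]'
python3 -m jog '[[[-0.03,0,0],[0,0,0]],[[-0.06,0,0],[0,0,0]],[[-0.06,0,0],[0,0,0]],[[-0.06,0,0],[0,0,0]],[[-0.06,0,0],[0,0,0]]]'
python3 - <<'E'
from meas import *
st();im,*C=cam('wrist')
q=proj([l2w(sx*.056,y,.086) for sx in(1,-1) for y in(.12,.278)],*C);print(q.round())
x0,y0=np.maximum(q.min(0),0).astype(int);x1,y1=q.max(0).astype(int)
P=ray(boxpx(im,(x0,y0,x1,y1)),*C,.086);c,s,a=rect(P);print(w2l(c),s,a-YAW)
E
```

```text
t: 22.5
tool_pos: [0.503, 0.155, 0.0551]
tool_rot: [-2.104, -2.333, 0.0]
contact_force: [-0.4, -0.6, -0.4]
opening: 0.0297
grip_force: 0.0
t: 23.0
tool_pos: [0.5028, 0.1549, 0.2771]
tool_rot: [-2.104, -2.332, -0.0]
contact_force: [0.9, 0.5, -0.0]
opening: 0.0303
grip_force: 0.0
t: 23.5
tool_pos: [0.5091, 0.096, 0.2748]
tool_rot: [-2.103, -2.332, 0.0]
contact_force: [-0.5, 0.7, 0.2]
opening: 0.0298
grip_force: 0.0
tcp lane [0.0004 0.0366] 0.2748 t 23.5 q6 [ 0.04 -0.23  1.8   0.    1.57 -0.06]
[[ 342.   90.]
 [ 354. -144.]
 [ 210.   90.]
 [ 197. -144.]]
[0.0006 0.1544] [0.06572437 0.1290566 ] -1.5713739
```

```bash
python3 -m jog '[[[0.03,0,-0.02],[0,0,0]],[[0.07,0,-0.04],[0,0,0]],[[0.11,0,-0.06],[0,0,0]],[[0.15,0,-0.08],[0,0,0]],[[0.15,0,-0.08],[0,0,0]]]'
python3 -m jog '[[[0,0,0],[0,0,0]],[[0,0,0],[0,0,0]]]'
python3 - <<'E'
from meas import *
st();im,*C=cam('wrist')
q=proj([l2w(sx*.056,y,.086) for sx in(1,-1) for y in(.12,.277)],*C);print(q.round())
x0,y0=np.maximum(q.min(0),0).astype(int);x1,y1=q.max(0).astype(int)
P=ray(boxpx(im,(x0,y0,x1,y1)),*C,.086);c,s,a=rect(P);print(w2l(c),s,a-YAW)
g=im.min(2).astype(int)
for ly in(.14,.17,.2,.23,.26):   # bright runs across the lane
    pts=[l2w(u,ly,.086) for u in np.linspace(-.08,.08,161)]
    v=[g[int(round(y)),int(round(x))] for x,y in proj(pts,*C)]
    b=np.where(np.array(v)>150)[0]-80; r=np.split(b,np.where(np.diff(b)>2)[0]+1); print(ly,[(k[0],k[-1]) for k in r if len(k)])
E
```

```text
t: 24.05
tool_pos: [0.4937, 0.2496, 0.3587]
tool_rot: [2.095, 2.339, 0.008]
contact_force: [0.3, -0.9, -0.2]
opening: 0.0303
grip_force: 0.0
t: 24.25
tool_pos: [0.4936, 0.2444, 0.354]
tool_rot: [-2.104, -2.332, 0.003]
contact_force: [-0.0, 0.4, -0.1]
opening: 0.0303
grip_force: 0.0
tcp lane [0.0003 0.1859] 0.354 t 24.25 q6 [ 0.32 -0.17  1.62 -0.    1.69  0.22]
[[324. 225.]
 [330.  83.]
 [229. 225.]
 [223.  83.]]
[-0.0011  0.2036] [0.1480933  0.12468564] 0.00033727288
0.14 [(np.int64(-63), np.int64(-55)), (np.int64(-48), np.int64(48)), (np.int64(55), np.int64(66))]
0.17 [(np.int64(-63), np.int64(-55)), (np.int64(-48), np.int64(-35)), (np.int64(-8), np.int64(9)), (np.int64(35), np.int64(48)), (np.int64(55), np.int64(65))]
0.2 [(np.int64(-64), np.int64(-55)), (np.int64(-47), np.int64(48)), (np.int64(55), np.int64(66))]
0.23 [(np.int64(-63), np.int64(-54)), (np.int64(-47), np.int64(48)), (np.int64(55), np.int64(66))]
0.26 [(np.int64(-63), np.int64(-56)), (np.int64(-47), np.int64(-35)), (np.int64(-8), np.int64(8)), (np.int64(35), np.int64(48)), (np.int64(56), np.int64(66))]
```

The box is centred to within about 1 mm, with gaps to both rails, straight, and at the wall (centre 204 mm against 205). Handing in.

```bash
python3 -c "
from station import job
print(job.finish_job())"
```

```text
the job is handed in; nothing more can be done
None
```

The smoker box lies straight in the middle of the lane (within about 1 mm by camera), its leading end against the end wall, with no sign of rail contact and the hand drawn clear; the job was handed in at about 24 s, with no verdict returned.

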